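Set the index lever under the roll-top

TASK

Roll the slatted shutter of the roll-top housing all the way back, click the orange thumb lever inside along until its pointer rests at the green dot, and let go of it. Then roll the shutter fully shut again with the lever left at the green dot, and do not push the housing's neighbours on the bench about.

Things in the scene. Friction and masses are not known exactly. Their poses are not given: they have to be found in the camera images.
- housing: Fixed roll-top housing, 330 mm deep (x), 280 mm wide (y), 215 mm high: grey plinth 50 mm high, white half-disc side panels 10 mm thick, radius 165 mm. Origin: centre of its underside on the bench; front is -x, z up. Inside at the front lies a dark selector block 150 mm wide, top 70 mm above the bench; a fixed sill closes the front up to 95 mm.
- track_axis (a point): Middle of the axis of the curved track (along the housing's y), 50 mm above the housing's origin. Angles about it: 0 degrees = to the front, 90 = straight up. A fixed curved cover, outer radius 162 mm about it, closes the rear from 118 to 180 degrees.
- shutter (a joint): Tambour shutter of 14 wooden slats, 256 mm wide, outer face at radius 153 mm. Angle in rad it has rolled back: 0 = shut (stop), 1.20 = open (stop). It starts shut or up to 0.3 open and stays wherever it is left; moving it takes about 3 to 9 N at the rail. Front edge at 19 degrees shut, 88 open.
- shutter_rail (a point): Middle of the aluminium rail standing out of the shutter: 160 mm long (along the housing's y), 12 mm thick, 28 mm high, radial on the outer face. This point is half-way up it, 167 mm from the track axis. At shutter angle q it stands at 45 degrees + q (114 when open). It can be pushed along the arc from either side.
- lever (a joint): Indexed thumb lever, swinging level about an upright pivot at (-35, 0) mm in the housing's frame. Rad: 0 = pointing to the housing's front; positive swings its end to the housing's -y side. Five click notches: -0.52, -0.26, 0, 0.26, 0.52; stops at +-0.57. It springs into the nearer notch; each click takes 2 to 3 N at the knob. It starts at -0.52 or -0.26.
- lever_knob (a point): Centre of the lever's thumb knob: an upright orange post 12 mm in diameter, 65 mm from the pivot, rising from 80 to 114 mm above the bench (this point at 97 mm). The flat lever arm below it is 14 mm wide, its top at 82 mm.
- lever_pointer (a point): Tip of the lever's narrow orange pointer, 92 mm from the pivot, 79 mm above the bench.
- green_dot (a point): Green dot, 16 mm in diameter, flat on the selector block (70 mm above the bench), right below where the pointer's tip stands at one of the three notches 0, 0.26 or 0.52; grey dots mark the other notches.
- mug: Bystander, loose: blue ceramic mug, 80 mm wide, 92 mm high; origin under its centre
- multimeter: Bystander, loose: yellow and black handheld meter lying flat, 180 x 85 x 37 mm; origin under its centre
- mouse: Bystander, loose: black computer mouse, 105 x 60 x 33 mm; origin under its centre
- remote: Bystander, loose: black remote control lying flat, 160 x 45 x 18 mm; origin under its centre
- screwdriver: Bystander, loose: screwdriver, 190 mm long, lying flat
- part_jar: Bystander, loose: glass jar with white lid, 60 mm wide, 75 mm high; origin under its centre
- wire_spool: Bystander, loose: yellow spool standing on end, 64 mm wide, 40 mm high; origin under its centre

How it is judged:
By the outcome, as a careful person would: the job done as asked, in the order asked, and still so for the second after the job is handed in, with the robot touching nothing.
It also fails if it takes over 61 s, if anything falls off the work surface, if the arm or the gripper's body presses on something with over 40 N, if the wrist force passes 120 N, or if a joint passes its speed limit or range.

ROBOT

A 6-joint arm with a two-finger parallel gripper is mounted at the origin on the work surface. World frame = base frame: x ahead of the robot, y to its left, z up, the work surface at z = 0. Lengths are in m, angles in degrees, forces in N, time in s.
With the tool pointing down it reaches from about 0.35 to 0.875 m from the base axis. Payload 4.2 kg.
Tool frame: the origin (TCP) lies at the very end of the fingers, on their centre line; the grasp point (between the pads) lies 19 mm behind it (r.hold_point_z is the distance from the TCP to the grasp point, in m); z points along the fingers, y is the direction in which the jaws open and shut (so a half turn about z gives the same grasp; the last joint's range is limited). The gripper opens to 87 mm and grips with 3 to 60 N. Pads are 19 mm wide; open, the fingers measure 117 mm over their backs; the gripper's body (75 mm by 190 mm) begins 51 mm behind the grasp point.
Start: joints at [-60.012, 22.042, 0.453, 0, -68.411, -14.817], TCP at [0.164, -0.603, 0.223] pointing down, gripper open.
Joint ranges: [-179.83, 179.83], [-69.29, 118.12], [-61.27, 80.66], [-181.25, 117.63], [-171.15, -9.14], [-177.46, 177.46]. Speed limits (degrees/s): [159.86, 159.86, 180, 180, 180, 180].

INTERFACE

Orientations are given as a 3x3 rotation matrix whose columns are the frame's x, y, z axes.
In Python, from station import r, cams, ticket gives the robot as it stands.
- The arm moves only by the tool drive_tool, never from a script. Its argument "deltas" is a list of rows, each an object of numbers: "dx", "dy", "dz": the shift along the tool's x, y, z in m; "wx", "wy", "wz": the turn, a rotation vector about the tool's x, y, z in degrees. A call has 1 to 20 rows; each row is the pose to reach, as a shift and turn from the pose commanded when the call began, along the tool's axes at that moment; what a row does not reach only later rows make up. A row lasts 1/10 s, in which the tool goes at most 50 mm and 8.59 degrees, less where a joint would pass 70% of its speed; a pose out of reach is approached as far as the arm can. A call with a gripper value outside its range is refused whole. "gripper" is the opening, from 0 (shut) to 1 (fully open), set as the call begins (left out, the last holds). The fingers move at their own pace and stop on an object; the grip force is fixed at half the most. Time passes only in rows, so rows that repeat a pose let the fingers close. It gives the time, the measured TCP pose, the force and the opening at its end, in the units of the state.
- r.sense(): the state, without advancing time (a new reading comes with each control period).
- cams.capture(name): name is "side" or "top" or "wrist"; returns the picture (384x512x3 uint8, red, green, blue); there is no depth.
- cams.camera_model(name): a dict with "intrinsics" (3x3 intrinsics, pixels), "extrinsics" (4x4, takes a point from world to camera coordinates); the wrist camera has in their place "T_tool_cam" (4x4, takes a point from camera to tool coordinates, whose origin is the TCP and whose axes are the flange's). Camera axes: x right, y down, z forward; pixel columns grow to the right and rows downward; lengths in m; the calibration is good to about 2 mm. A picture is of the moment at which its call begins: read the wrist's pose just before it. camera_model takes no time and is no camera call.
- ticket.finish_job(): hands the job in, once; it reports no verdict.
The state is a dict: "time_s": time; "joints": joint angles; "joint_velocities": joint speeds; "effort": joint torques, N m; "tcp_pos": TCP position; "ee_rot": TCP orientation; "wrist_force": force on the tool from outside, world axes, zero at the start; "moment": the same for the moment, N m; "gripper_width": opening from 0.0 (shut) to 1.0 (fully open).
Only numpy, scipy, OpenCV 4.12 (cv2) and the standard library are available. Lean on these libraries where they do the work, as an engineer would, in place of code of your own. Each camera call takes 0.05 s, during which the arm holds its last target.

## Working session

There is one attempt and no reset: what is moved stays moved. The work goes in short steps, Python scripts to look and compute and a tool call to move; the robot and the scene stay as the last step left them, time stands still between calls to the robot, and variables do not carry over. Pictures are saved under pics/ and viewed, and the job is handed in when it is done.

Besides the shell and the picture viewer there is one more tool, called after "Emit:" as a command line: name --argument value ..., lists and objects as JSON in quotes. drive_tool: Moves the arm, as the interface text tells. Its arguments: {"type":"object","properties":{"deltas":{"type":"array","items":{"type":"object","properties":{"dx":{"type":"number"},"dy":{"type":"number"},"dz":{"type":"number"},"wx":{"type":"number"},"wy":{"type":"number"},"wz":{"type":"number"}}}},"gripper":{"type":"number"}},"required":["deltas"]}

```bash
ls; mkdir -p pics
python3 - <<'E'
from station import r,cams,ticket
import cv2,numpy as np
np.set_printoptions(precision=4,suppress=True)
for n in("side","top","wrist"):
    cv2.imwrite(f"pics/a_{n}.png",cams.capture(n)[:,:,::-1])
    m=cams.camera_model(n); print(n,{k:np.array(v) for k,v in m.items()})
s=r.sense();print(s)
E
```

```text
pics
side {'intrinsics': array([[426.062 ,   0.    , 255.9054],
       [  0.    , 426.062 , 193.8925],
       [  0.    ,   0.    ,   1.    ]]), 'extrinsics': array([[-0.7005, -0.7136, -0.01  ,  0.3539],
       [-0.4701,  0.4719, -0.7459,  0.3293],
       [ 0.537 , -0.5178, -0.666 ,  1.1452],
       [ 0.    ,  0.    ,  0.    ,  1.    ]])}
top {'intrinsics': array([[398.7277,   0.    , 259.2183],
       [  0.    , 398.7277, 198.7625],
       [  0.    ,   0.    ,   1.    ]]), 'extrinsics': array([[ 0.0094, -1.    ,  0.0001, -0.0014],
       [-0.9813, -0.0092, -0.1922,  0.5201],
       [ 0.1922,  0.0017, -0.9814,  1.2678],
       [ 0.    ,  0.    ,  0.    ,  1.    ]])}
wrist {'intrinsics': array([[338.7778,   0.    , 259.3773],
       [  0.    , 338.7778, 193.5603],
       [  0.    ,   0.    ,   1.    ]]), 'T_tool_cam': array([[ 0.0012, -0.9544, -0.2985,  0.0825],
       [ 1.    ,  0.0011,  0.0004, -0.0013],
       [-0.0001, -0.2985,  0.9544, -0.1618],
       [ 0.    ,  0.    ,  0.    ,  1.    ]])}
{'time_s': 0.15, 'joints': array([-60.0114,  22.0803,   0.4003,  -0.0197, -68.4122, -14.8194]), 'joint_velocities': array([ 0.0196, -0.1103,  0.2161,  0.0992, -0.0411, -0.0191]), 'effort': array([  0.    , -39.1053,  18.7587,   4.2224,   0.0123,  -0.0001]), 'tcp_pos': array([ 0.1635, -0.6028,  0.2217]), 'ee_rot': array([[-0.9652, -0.2615, -0.0005],
       [-0.2615,  0.9652,  0.0016],
       [ 0.0001,  0.0016, -1.    ]]), 'wrist_force': array([-0.4422, -0.0974,  0.0617]), 'moment': array([ 0.0228, -0.0207,  0.0084]), 'gripper_width': 1.0026568755684726}
```

View pics/a_side.png

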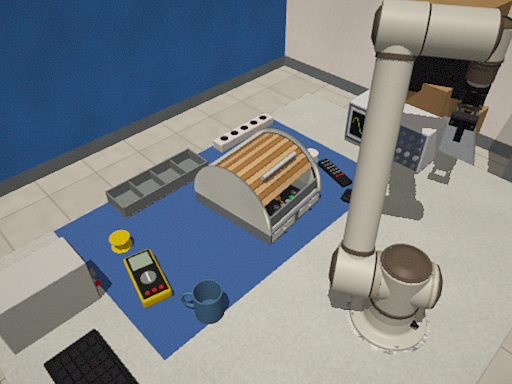

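View pics/a_top.png

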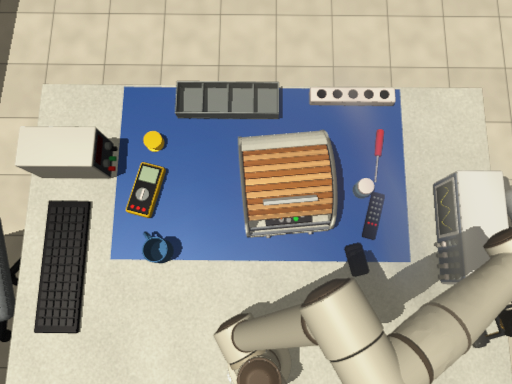

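View pics/a_wrist.png

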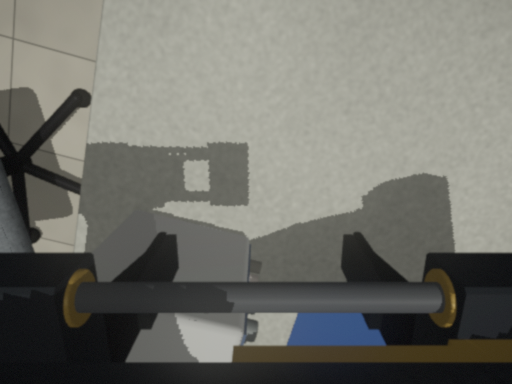

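The side view shows the housing around (260,180), with the shutter slightly open. In the top view it spans (240–335, 132–236), turned a little, with the rail at (290,200) and a green dot near (296,219). I'll zoom in on both.

Run:
```python
import cv2
a=cv2.imread("pics/a_top.png")[120:245,230:345]; cv2.imwrite("pics/z_top.png",cv2.resize(a,None,fx=4.7,fy=4.7,interpolation=cv2.INTER_CUBIC))
a=cv2.imread("pics/a_side.png")[120:245,185:335]; cv2.imwrite("pics/z_side.png",cv2.resize(a,None,fx=4.7,fy=4.7,interpolation=cv2.INTER_CUBIC))
```

```text
(no output)
```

View pics/z_top.png

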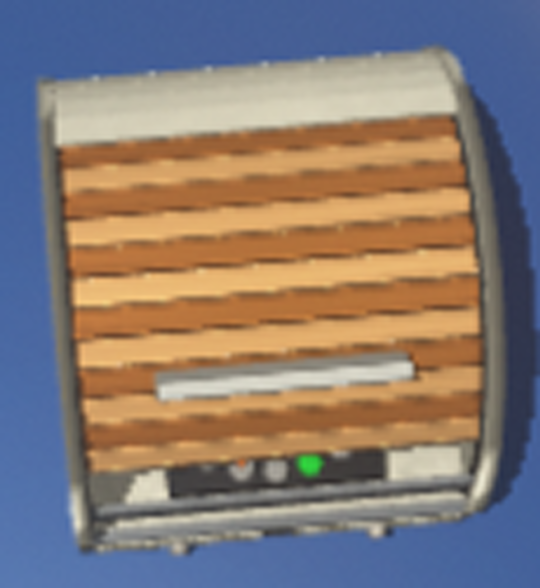

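View pics/z_side.png

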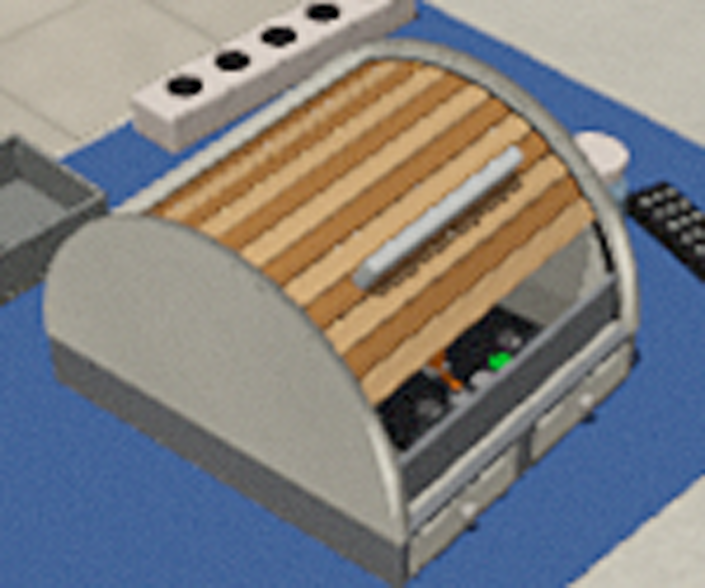

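```bash
cat > h.py <<'E'
from station import r,cams,ticket
import cv2,numpy as np
np.set_printoptions(precision=4,suppress=True)
def proj(n,p):
    m=cams.camera_model(n);E=np.array(m['extrinsics']);K=np.array(m['intrinsics'])
    c=np.atleast_2d(p)@E[:3,:3].T+E[:3,3]; c=c@K.T; return c[:,:2]/c[:,2:]
def ray(n,uv):
    m=cams.camera_model(n);E=np.array(m['extrinsics']);K=np.array(m['intrinsics'])
    R=E[:3,:3];return -R.T@E[:3,3], R.T@np.linalg.solve(K,[uv[0],uv[1],1])
def plane(n,uv,z):
    o,d=ray(n,uv);return o+d*(z-o[2])/d[2]
E
python3 - <<'E'
from h import *
from scipy.optimize import least_squares
for n in("top","side"):
    im=cv2.imread(f"pics/a_{n}.png").astype(int)
    b,g,rr=im[...,0],im[...,1],im[...,2]
    m=(g>1.7*rr)&(g>1.7*b)&(g>90)
    y,x=np.nonzero(m);w=g[m];print(n,len(x),(x).mean(),(y).mean(), ray(n,(0,0))[0]); print(plane(n,(x.mean(),y.mean()),.07))
T=lambda u,v:("top",(230+u/4.7,120+v/4.7)); S=lambda u,v:("side",(185+u/4.7,120+v/4.7))
corr=[(S(405,585),(-165,140,0)),(S(55,375),(165,140,0)),(S(50,337),(165,140,50)),(T(82,550),(-165,140,0)),(S(635,350),(-165,-140,40))]
for (n,uv),p in corr: print(p,plane(n,uv,p[2]/1e3))
def f(a,full=False):
    c,s=np.cos(a[2]),np.sin(a[2])
    res=[]
    for (n,uv),p in corr:
        w=np.array([a[0]+(c*p[0]-s*p[1])/1e3,a[1]+(s*p[0]+c*p[1])/1e3,p[2]/1e3])
        res.append(proj(n,w)[0]-uv)
    return np.ravel(res)
s=least_squares(f,[.6,0,0.08]);print(s.x,np.rad2deg(s.x[2]),s.fun)
E
```

```text
top 21 295.3809523809524 218.42857142857142 [0.2667 0.0013 1.3441]
[ 0.4527 -0.1137  0.07  ]
side 11 290.72727272727275 196.27272727272728 [-0.2123  0.6901  1.0119]
[ 0.4574 -0.1149  0.07  ]
(-165, 140, 0) [0.399  0.0369 0.    ]
(165, 140, 0) [0.7289 0.0723 0.    ]
(165, 140, 50) [0.7172 0.0798 0.05  ]
(-165, 140, 0) [0.3981 0.0421 0.    ]
(-165, -140, 40) [ 0.414 -0.218  0.04 ]
[ 0.5732 -0.0796  0.0923] 5.288005748243459 [-0.9954  1.828   0.1791  0.9581 -0.2469 -1.6674 -0.7494  0.6342  1.2272
 -3.2965]
```

```bash
cat >> h.py <<'E'
HX,HY,HYAW=.573,-.080,np.deg2rad(5.3)
c_,s_=np.cos(HYAW),np.sin(HYAW)
HR=np.array([[c_,-s_,0],[s_,c_,0],[0,0,1]]);HO=np.array([HX,HY,0])
def toH(p): return HR.T@(np.asarray(p)-HO)
def toW(p): return HO+HR@np.asarray(p)
# target frame: tool x=-Hx, tool y=Hy, tilt (deg) about housing y (positive: tool leans so wrist nearer robot)
def Rt(tilt=0):
    R0=np.c_[-HR[:,0],HR[:,1],[0,0,-1.]]
    return R0@cv2.Rodrigues(np.array([0,np.deg2rad(tilt),0.]))[0]
def delta(R0,p0,R1,p1):
    d=R0.T@(np.asarray(p1)-p0); w=np.rad2deg(cv2.Rodrigues(R0.T@R1)[0].ravel()); return np.r_[d*1e3,w]
def state():
    s=r.sense(); return np.array(s['ee_rot']),np.array(s['tcp_pos']),s
E
python3 - <<'E'
from h import *
from scipy.optimize import brentq
for uv in [(285,377),(285,368),(285,388)]:
    o,d=ray("top",(230+uv[0]/4.7,120+uv[1]/4.7))
    for R in (.153,.181):
        f=lambda t:(lambda p:np.hypot(p[0],p[2]-.05)-R)(toH(o+d*t))
        t=brentq(f,.9,1.15);p=toH(o+d*t);print(uv,R,p,np.rad2deg(np.arctan2(p[2]-.05,-p[0])))
# slat front edge
o,d=ray("top",(230+285/4.7,120+455/4.7)); f=lambda t:(lambda p:np.hypot(p[0],p[2]-.05)-.153)(toH(o+d*t)); p=toH(o+d*brentq(f,.9,1.2));print("edge",np.rad2deg(np.arctan2(p[2]-.05,-p[0])))
R,p,s=state(); print(Rt(10)[:,2])
for h in[(-.135,0,.30)]: print(toW(h),delta(R,p,Rt(0),toW(h)))
E
```

```text
Traceback (most recent call last):
ValueError: f(a) and f(b) must have different signs
```

Run:
```python
from h import *
from scipy.optimize import brentq
def ang(uv,R):
    o,d=ray("top",(230+uv[0]/4.7,120+uv[1]/4.7))
    f=lambda t:(lambda p:np.hypot(p[0],p[2]-.05)-R)(toH(o+d*t))
    ts=np.linspace(.8,1.3,200);v=[f(t) for t in ts]
    i=next(i for i in range(199) if v[i]*v[i+1]<0)
    p=toH(o+d*brentq(f,ts[i],ts[i+1]));print(uv,R,p,np.rad2deg(np.arctan2(p[2]-.05,-p[0])))
for uv in [(285,377),(285,368),(285,388)]:
    for R in (.153,.181): ang(uv,R)
ang((285,455),.153)
R,p,s=state(); print(Rt(10)[:,2])
for h in[(-.135,0,.30)]: print(toW(h),delta(R,p,Rt(0),toW(h)))
```

```text
(285, 377) 0.153 [-0.0822 -0.0027  0.179 ] 57.49272078368293
(285, 377) 0.181 [-0.0876  0.0002  0.2084] 61.03884860548032
(285, 368) 0.153 [-0.077  -0.0029  0.1822] 59.76512371864749
(285, 368) 0.181 [-0.0825 -0.0001  0.2111] 62.87429647442301
(285, 388) 0.153 [-0.0885 -0.0024  0.1748] 54.652180360731094
(285, 388) 0.181 [-0.0939  0.0005  0.2048] 58.76025819318398
(285, 455) 0.153 [-0.1259 -0.0016  0.137 ] 34.63622156628406
[-0.1729 -0.016  -0.9848]
[ 0.4386 -0.0925  0.3   ] [-398.9927  420.7288  -77.6178    0.093    -0.014     9.862 ]
```

Emit:
drive_tool --deltas '[{"dz": -0.04},{"dz": -0.08},{"dz": -0.12},{"dz": -0.14},{"dx": -0.03,"dy": 0.03,"dz": -0.14,"wz": 1},{"dx": -0.06,"dy": 0.063,"dz": -0.14,"wz": 2},{"dx": -0.09,"dy": 0.095,"dz": -0.14,"wz": 3},{"dx": -0.12,"dy": 0.126,"dz": -0.14,"wz": 4},{"dx": -0.15,"dy": 0.158,"dz": -0.14,"wz": 5},{"dx": -0.18,"dy": 0.19,"dz": -0.14,"wz": 6},{"dx": -0.21,"dy": 0.221,"dz": -0.14,"wz": 7},{"dx": -0.24,"dy": 0.253,"dz": -0.14,"wz": 8},{"dx": -0.27,"dy": 0.285,"dz": -0.14,"wz": 9},{"dx": -0.3,"dy": 0.316,"dz": -0.14,"wz": 9.9},{"dx": -0.33,"dy": 0.348,"dz": -0.14,"wz": 9.9},{"dx": -0.36,"dy": 0.38,"dz": -0.12,"wz": 9.9},{"dx": -0.399,"dy": 0.421,"dz": -0.08,"wz": 9.9},{"dx": -0.399,"dy": 0.421,"dz": -0.08,"wz": 9.9},{"dx": -0.399,"dy": 0.421,"dz": -0.08,"wz": 9.9}]' --gripper 0

```text
schema error: expected keys dx, dy, dz, wx, wy, wz
```

Run:
```python
from h import *
R,p,s=state(); print(toH(p),delta(R,p,Rt(0),toW((-.128,0,.18))),s['time_s'],s['wrist_force'],s['gripper_width'])
cv2.imwrite("pics/b_wrist.png",cams.capture("wrist")[:,:,::-1])
```

```text
[-0.4561 -0.4827  0.2217] [-405.9016  419.3335   42.3794    0.093    -0.014     9.862 ] 0.15 [-0.4422 -0.0974  0.0617] 1.0026568755684726
```

View pics/b_wrist.png

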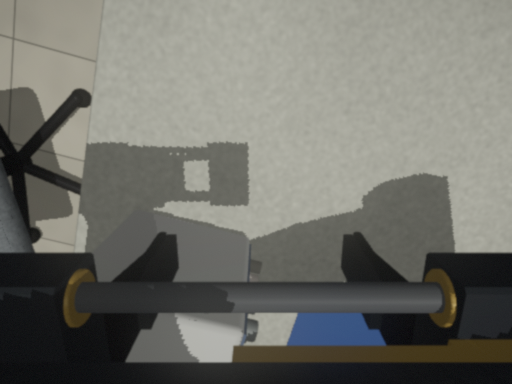

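The picture matches the first wrist view, because the call was refused and the arm hasn't moved. Every row needs all six keys.

Emit:
drive_tool --deltas '[{"dx": 0,"dy": 0,"dz": -0.04,"wx": 0,"wy": 0,"wz": 0},{"dx": 0,"dy": 0,"dz": -0.08,"wx": 0,"wy": 0,"wz": 0},{"dx": 0,"dy": 0,"dz": -0.12,"wx": 0,"wy": 0,"wz": 0},{"dx": 0,"dy": 0,"dz": -0.14,"wx": 0,"wy": 0,"wz": 0},{"dx": -0.03,"dy": 0.03,"dz": -0.14,"wx": 0,"wy": 0,"wz": 1},{"dx": -0.06,"dy": 0.063,"dz": -0.14,"wx": 0,"wy": 0,"wz": 2},{"dx": -0.09,"dy": 0.095,"dz": -0.14,"wx": 0,"wy": 0,"wz": 3},{"dx": -0.12,"dy": 0.126,"dz": -0.14,"wx": 0,"wy": 0,"wz": 4},{"dx": -0.15,"dy": 0.158,"dz": -0.14,"wx": 0,"wy": 0,"wz": 5},{"dx": -0.18,"dy": 0.19,"dz": -0.14,"wx": 0,"wy": 0,"wz": 6},{"dx": -0.21,"dy": 0.221,"dz": -0.14,"wx": 0,"wy": 0,"wz": 7},{"dx": -0.24,"dy": 0.253,"dz": -0.14,"wx": 0,"wy": 0,"wz": 8},{"dx": -0.27,"dy": 0.285,"dz": -0.14,"wx": 0,"wy": 0,"wz": 9},{"dx": -0.3,"dy": 0.316,"dz": -0.14,"wx": 0,"wy": 0,"wz": 9.9},{"dx": -0.33,"dy": 0.348,"dz": -0.14,"wx": 0,"wy": 0,"wz": 9.9},{"dx": -0.36,"dy": 0.38,"dz": -0.12,"wx": 0,"wy": 0,"wz": 9.9},{"dx": -0.399,"dy": 0.421,"dz": -0.08,"wx": 0,"wy": 0,"wz": 9.9},{"dx": -0.399,"dy": 0.421,"dz": -0.08,"wx": 0,"wy": 0,"wz": 9.9},{"dx": -0.399,"dy": 0.421,"dz": -0.08,"wx": 0,"wy": 0,"wz": 9.9}]' --gripper 0

```text
time_s: 2.1
tcp_pos: [0.4381, -0.0908, 0.3003]
ee_rot: [[-0.995, -0.095, -0.005], [-0.095, 0.995, -0.0], [0.005, 0.0, -1.0]]
wrist_force: [0.1, -0.2, 0.7]
gripper_width: 0.007
```

Run:
```python
from h import *
R,p,s=state(); print(toH(p),delta(R,p,Rt(0),toW((-.128,0,.18))),s['time_s'],s['wrist_force'],s['gripper_width'])
cv2.imwrite("pics/b2_wrist.png",cams.capture("wrist")[:,:,::-1])
```

```text
[-0.1353  0.0018  0.3003] [ -7.9159  -1.8304 120.2992   0.0246  -0.2742   0.1607] 2.1 [ 0.0501 -0.2158  0.7262] 0.0066866253229447845
```

View pics/b2_wrist.png

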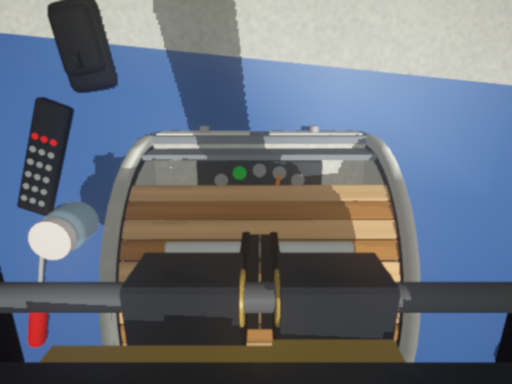

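The wrist view is square to the housing: centred at x≈260, dots at (221…297,175), green at (239,173), pointer at the −0.26 dot (279,178). Next is a check of the green dot position, then the push.

```bash
cat >> h.py <<'E'
def wplane(uv,z,R,p):
    m=cams.camera_model("wrist");T=np.array(m['T_tool_cam']);K=np.array(m['intrinsics'])
    d=R@T[:3,:3]@np.linalg.solve(K,[uv[0],uv[1],1]);o=p+R@T[:3,3];return o+d*(z-o[2])/d[2]
E
python3 - <<'E'
from h import *
R,p,s=state()
im=cv2.imread("pics/b2_wrist.png").astype(int);b,g,rr=im[...,0],im[...,1],im[...,2]
y,x=np.nonzero((g>1.7*rr)&(g>1.7*b)&(g>90));print(len(x),x.mean(),y.mean())
print("green",toH(wplane((x.mean(),y.mean()),.07,R,p)),"expect -.1239 -.0237")
print("dot0",toH(wplane((259.5,170.5),.07,R,p)),"expect -.127 0")
E
```

```text
144 239.02083333333334 172.40972222222223
green [-0.1213 -0.0249  0.07  ] expect -.1239 -.0237
dot0 [-0.1237 -0.0004  0.07  ] expect -.127 0
```

Emit:
drive_tool --deltas '[{"dx": -0.002,"dy": -0.001,"dz": 0.03,"wx": 0,"wy": 0,"wz": 0},{"dx": 0.0,"dy": -0.002,"dz": 0.06,"wx": 0,"wy": 0,"wz": 0},{"dx": 0.0,"dy": -0.002,"dz": 0.09,"wx": 0,"wy": 0,"wz": 0},{"dx": 0.0,"dy": -0.002,"dz": 0.11,"wx": 0,"wy": 0,"wz": 0},{"dx": 0.0,"dy": -0.002,"dz": 0.12,"wx": 0,"wy": 0,"wz": 0},{"dx": 0.0,"dy": -0.002,"dz": 0.12,"wx": 0,"wy": 0,"wz": 0}]'

```text
time_s: 2.75
tcp_pos: [0.4382, -0.0952, 0.1823]
ee_rot: [[-0.996, -0.091, -0.001], [-0.091, 0.996, -0.0], [0.001, -0.0, -1.0]]
wrist_force: [0.1, -0.6, 0.7]
gripper_width: 0.005
```

Emit:
drive_tool --deltas '[{"dx": -0.01,"dy": 0,"dz": -0.001,"wx": 0,"wy": 0,"wz": 0},{"dx": -0.02,"dy": 0,"dz": -0.002,"wx": 0,"wy": 0,"wz": 0},{"dx": -0.028,"dy": 0,"dz": -0.004,"wx": 0,"wy": 0,"wz": 0},{"dx": -0.036,"dy": 0,"dz": -0.008,"wx": 0,"wy": 0,"wz": 0},{"dx": -0.044,"dy": 0,"dz": -0.012,"wx": 0,"wy": 0,"wz": 0},{"dx": -0.052,"dy": 0,"dz": -0.015,"wx": 0,"wy": 0,"wz": 0},{"dx": -0.06,"dy": 0,"dz": -0.018,"wx": 0,"wy": 0,"wz": 0},{"dx": -0.068,"dy": 0,"dz": -0.022,"wx": 0,"wy": 0,"wz": 0},{"dx": -0.076,"dy": 0,"dz": -0.025,"wx": 0,"wy": 0,"wz": 0},{"dx": -0.084,"dy": 0,"dz": -0.027,"wx": 0,"wy": 0,"wz": 0},{"dx": -0.092,"dy": 0,"dz": -0.028,"wx": 0,"wy": 0,"wz": 0},{"dx": -0.1,"dy": 0,"dz": -0.03,"wx": 0,"wy": 0,"wz": 0}]'

```text
time_s: 3.95
tcp_pos: [0.5389, -0.0852, 0.2127]
ee_rot: [[-0.996, -0.092, -0.0], [-0.092, 0.996, 0.0], [0.0, 0.0, -1.0]]
wrist_force: [-3.2, -1.0, -0.5]
gripper_width: 0.005
```

```bash
sed -i 's/HX,HY,HYAW=.573,/HX,HY,HYAW=.5745,/' h.py
python3 - <<'E'
from h import *
R,p,s=state(); print(toH(p),s['time_s'],s['wrist_force'])
im=np.vstack([cams.capture("side")[110:240,180:340],cams.capture("top")[115:245,210:370]])
cv2.imwrite("pics/c.png",cv2.resize(im[:,:,::-1],None,fx=2.3,fy=2.3,interpolation=cv2.INTER_CUBIC))
E
```

```text
[-0.0359 -0.0019  0.2127] 3.95 [-3.2401 -0.9825 -0.5064]
```

View pics/c.png

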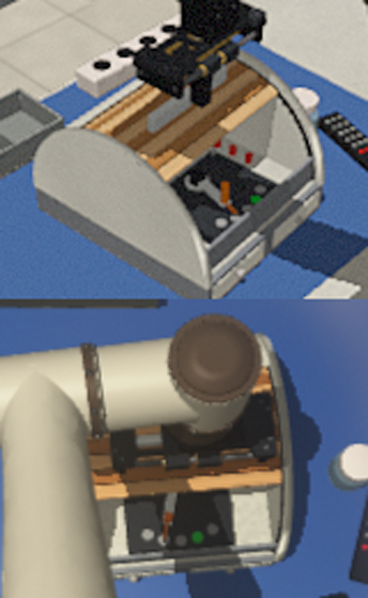

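The shutter follows at 3 N, and the rail is now about upright. I'll continue to the stop.

Emit:
drive_tool --deltas '[{"dx": -0.007,"dy": 0,"dz": 0,"wx": 0,"wy": 0,"wz": 0},{"dx": -0.014,"dy": 0,"dz": 0,"wx": 0,"wy": 0,"wz": 0},{"dx": -0.021,"dy": 0,"dz": 0,"wx": 0,"wy": 0,"wz": 0},{"dx": -0.028,"dy": 0,"dz": 0,"wx": 0,"wy": 0,"wz": 0},{"dx": -0.035,"dy": 0,"dz": 0.001,"wx": 0,"wy": 0,"wz": 0},{"dx": -0.042,"dy": 0,"dz": 0.002,"wx": 0,"wy": 0,"wz": 0},{"dx": -0.049,"dy": 0,"dz": 0.003,"wx": 0,"wy": 0,"wz": 0},{"dx": -0.056,"dy": 0,"dz": 0.005,"wx": 0,"wy": 0,"wz": 0},{"dx": -0.063,"dy": 0,"dz": 0.007,"wx": 0,"wy": 0,"wz": 0},{"dx": -0.07,"dy": 0,"dz": 0.009,"wx": 0,"wy": 0,"wz": 0},{"dx": -0.075,"dy": 0,"dz": 0.01,"wx": 0,"wy": 0,"wz": 0},{"dx": -0.08,"dy": 0,"dz": 0.011,"wx": 0,"wy": 0,"wz": 0}]'

```text
time_s: 5.25
tcp_pos: [0.618, -0.0778, 0.2008]
ee_rot: [[-0.996, -0.092, -0.001], [-0.092, 0.996, 0.0], [0.001, 0.0, -1.0]]
wrist_force: [-2.7, -0.4, 0.4]
gripper_width: 0.005
```

Emit:
drive_tool --deltas '[{"dx": -0.002,"dy": 0,"dz": 0.0,"wx": 0,"wy": 0,"wz": 0},{"dx": -0.004,"dy": 0,"dz": 0.001,"wx": 0,"wy": 0,"wz": 0},{"dx": -0.006,"dy": 0,"dz": 0.001,"wx": 0,"wy": 0,"wz": 0},{"dx": -0.006,"dy": 0,"dz": 0.001,"wx": 0,"wy": 0,"wz": 0}]'

```text
time_s: 5.65
tcp_pos: [0.6233, -0.0773, 0.2]
ee_rot: [[-0.996, -0.092, -0.002], [-0.092, 0.996, 0.0], [0.002, 0.0, -1.0]]
wrist_force: [-3.8, -0.3, -1.4]
gripper_width: 0.003
```

Emit:
drive_tool --deltas '[{"dx": -0.002,"dy": 0,"dz": 0.0,"wx": 0,"wy": 0,"wz": 0},{"dx": -0.004,"dy": 0,"dz": 0.0,"wx": 0,"wy": 0,"wz": 0},{"dx": -0.004,"dy": 0,"dz": 0.0,"wx": 0,"wy": 0,"wz": 0}]'

```text
time_s: 5.95
tcp_pos: [0.6238, -0.0773, 0.1998]
ee_rot: [[-0.996, -0.091, -0.01], [-0.091, 0.996, -0.0], [0.01, 0.001, -1.0]]
wrist_force: [-10.8, -0.7, 2.9]
gripper_width: 0.005
```

Force rose to 11 N with no further motion, so the shutter is at its stop. I'll lift off, move over the lever, and look.

Emit:
drive_tool --deltas '[{"dx": 0.008,"dy": 0,"dz": -0.005,"wx": 0,"wy": 0,"wz": 0},{"dx": 0.01,"dy": 0,"dz": -0.03,"wx": 0,"wy": 0,"wz": 0},{"dx": 0.02,"dy": 0.002,"dz": -0.06,"wx": 0,"wy": 0,"wz": 0},{"dx": 0.045,"dy": 0.005,"dz": -0.08,"wx": 0,"wy": 0,"wz": 0},{"dx": 0.08,"dy": 0.01,"dz": -0.08,"wx": 0,"wy": 0,"wz": 0},{"dx": 0.115,"dy": 0.014,"dz": -0.08,"wx": 0,"wy": 0,"wz": 0},{"dx": 0.145,"dy": 0.018,"dz": -0.07,"wx": 0,"wy": 0,"wz": 0},{"dx": 0.151,"dy": 0.019,"dz": -0.06,"wx": 0,"wy": 0,"wz": 0},{"dx": 0.151,"dy": 0.019,"dz": -0.06,"wx": 0,"wy": 0,"wz": 0},{"dx": 0.151,"dy": 0.019,"dz": -0.06,"wx": 0,"wy": 0,"wz": 0}]' --gripper 0.5

```text
time_s: 6.95
tcp_pos: [0.4772, -0.0718, 0.2619]
ee_rot: [[-0.996, -0.092, 0.004], [-0.092, 0.996, 0.0], [-0.004, -0.0, -1.0]]
wrist_force: [0.3, -0.4, 0.4]
gripper_width: 0.5
```

Run:
```python
from h import *
R,p,s=state(); print(toH(p),s['time_s'],s['wrist_force'],delta(R,p,Rt(0),toW((-.098,.0167,.092))))
cv2.imwrite("pics/d_w.png",cams.capture("wrist")[:,:,::-1])
im=cams.capture("side")[100:250,170:350]
cv2.imwrite("pics/d_s.png",cv2.resize(im[:,:,::-1],None,fx=4,fy=4,interpolation=cv2.INTER_CUBIC))
```

```text
[-0.0961  0.0171  0.2619] 6.95 [ 0.255  -0.3772  0.3666] [  2.6398  -0.3575 169.9034  -0.0204   0.2452   0.    ]
```

View pics/d_w.png

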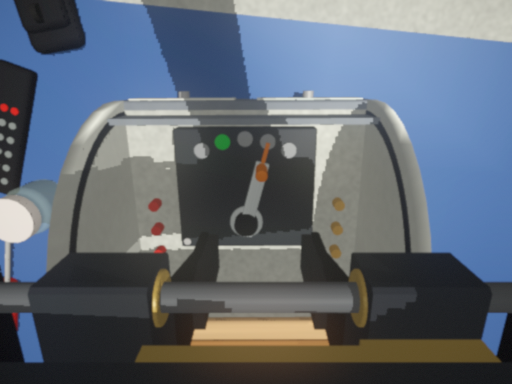

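View pics/d_s.png

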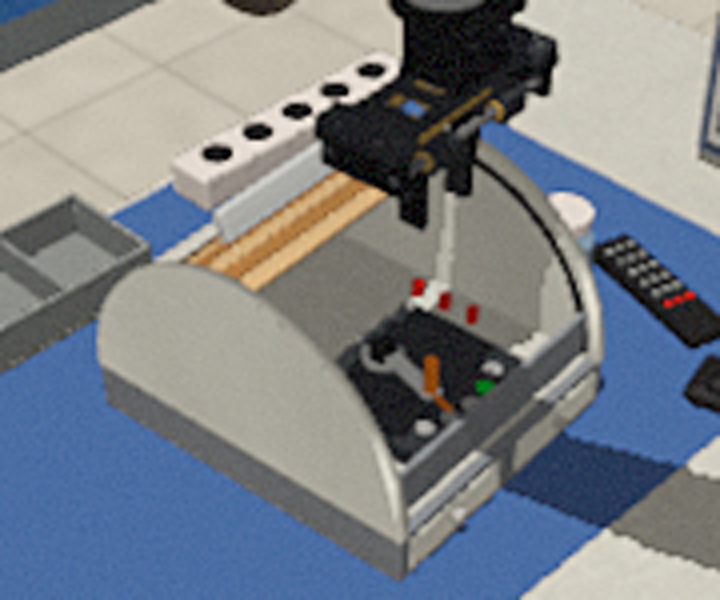

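The shutter is fully back. In the wrist view the pivot is at (246,222), the knob at (262,173), the pointer tip at (268,146) on the −0.26 dot, and green at (222,142).

Run:
```python
from h import *
R,p,s=state()
for n,uv,z,e in[("pivot",(246,222),.082,(-.035,0)),("knobtop",(263,169),.114,(-.0978,.0167)),("knobbot",(262,178),.082,(-.0978,.0167)),("green",(222.5,142),.07,(-.1239,-.0237)),("dot0",(245.5,139),.07,(-.127,0)),("d-.52",(289.5,150),.07,(-35-92*.868,92*.497))]:
    print(n,toH(wplane(uv,z,R,p)),e)
```

```text
pivot [-0.0386  0.0015  0.082 ] (-0.035, 0)
knobtop [-0.1052  0.0193  0.114 ] (-0.0978, 0.0167)
knobbot [-0.088   0.0187  0.082 ] (-0.0978, 0.0167)
green [-0.1235 -0.0226  0.07  ] (-0.1239, -0.0237)
dot0 [-0.1267  0.0015  0.07  ] (-0.127, 0)
d-.52 [-0.1152  0.0475  0.07  ] (-114.856, 45.724)
```

Emit:
drive_tool --deltas '[{"dx": 0.002,"dy": 0.001,"dz": 0.03,"wx": 0,"wy": 0,"wz": 0},{"dx": 0.002,"dy": 0.001,"dz": 0.06,"wx": 0,"wy": 0,"wz": 0},{"dx": 0.002,"dy": 0.001,"dz": 0.09,"wx": 0,"wy": 0,"wz": 0},{"dx": 0.002,"dy": 0.001,"dz": 0.115,"wx": 0,"wy": 0,"wz": 0},{"dx": 0.002,"dy": 0.001,"dz": 0.13,"wx": 0,"wy": 0,"wz": 0},{"dx": 0.002,"dy": 0.001,"dz": 0.14,"wx": 0,"wy": 0,"wz": 0},{"dx": 0.002,"dy": 0.001,"dz": 0.15,"wx": 0,"wy": 0,"wz": 0},{"dx": 0.002,"dy": 0.001,"dz": 0.16,"wx": 0,"wy": 0,"wz": 0},{"dx": 0.002,"dy": 0.001,"dz": 0.17,"wx": 0,"wy": 0,"wz": 0},{"dx": 0.002,"dy": 0.001,"dz": 0.17,"wx": 0,"wy": 0,"wz": 0}]'

```text
time_s: 8.05
tcp_pos: [0.4729, -0.0712, 0.0894]
ee_rot: [[-0.996, -0.092, -0.002], [-0.092, 0.996, -0.0], [0.002, 0.0, -1.0]]
wrist_force: [-0.6, -0.9, 0.2]
gripper_width: 0.502
```

Run:
```python
from h import *
R,p,s=state(); print(toH(p),s['time_s'],s['wrist_force'])
cv2.imwrite("pics/e_w.png",cams.capture("wrist")[:,:,::-1])
```

```text
[-0.1003  0.0181  0.0894] 8.05 [-0.5759 -0.8981  0.1741]
```

View pics/e_w.png

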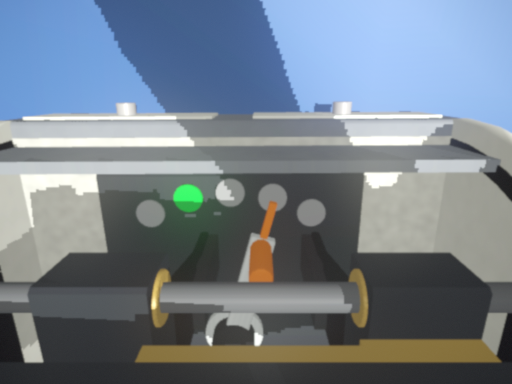

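The knob (260,262) is centred between the fingers. I'll cage it loosely and drag it two clicks to the −y side.

Emit:
drive_tool --deltas '[{"dx": 0,"dy": 0,"dz": 0,"wx": 0,"wy": 0,"wz": 0},{"dx": 0,"dy": 0,"dz": 0,"wx": 0,"wy": 0,"wz": 0},{"dx": 0,"dy": 0,"dz": 0,"wx": 0,"wy": 0,"wz": 0},{"dx": 0,"dy": 0,"dz": 0,"wx": 0,"wy": 0,"wz": 0},{"dx": 0,"dy": -0.003,"dz": 0,"wx": 0,"wy": 0,"wz": 0},{"dx": 0,"dy": -0.006,"dz": 0,"wx": 0,"wy": 0,"wz": 0},{"dx": 0,"dy": -0.009,"dz": 0,"wx": 0,"wy": 0,"wz": 0},{"dx": 0,"dy": -0.012,"dz": 0,"wx": 0,"wy": 0,"wz": 0},{"dx": 0,"dy": -0.015,"dz": 0,"wx": 0,"wy": 0,"wz": 0},{"dx": 0,"dy": -0.018,"dz": 0,"wx": 0,"wy": 0,"wz": 0},{"dx": 0,"dy": -0.021,"dz": 0,"wx": 0,"wy": 0,"wz": 0},{"dx": 0,"dy": -0.024,"dz": 0,"wx": 0,"wy": 0,"wz": 0},{"dx": 0,"dy": -0.027,"dz": 0,"wx": 0,"wy": 0,"wz": 0},{"dx": 0,"dy": -0.03,"dz": 0,"wx": 0,"wy": 0,"wz": 0},{"dx": 0,"dy": -0.033,"dz": 0,"wx": 0,"wy": 0,"wz": 0},{"dx": 0,"dy": -0.033,"dz": 0,"wx": 0,"wy": 0,"wz": 0},{"dx": 0,"dy": -0.033,"dz": 0,"wx": 0,"wy": 0,"wz": 0}]' --gripper 0.2

```text
time_s: 9.8
tcp_pos: [0.4766, -0.1043, 0.0905]
ee_rot: [[-0.996, -0.092, -0.0], [-0.092, 0.996, -0.0], [0.0, -0.0, -1.0]]
wrist_force: [-0.5, 0.1, -0.2]
gripper_width: 0.198
```

Emit:
drive_tool --deltas '[{"dx": 0,"dy": 0,"dz": 0,"wx": 0,"wy": 0,"wz": 0},{"dx": 0,"dy": 0,"dz": 0,"wx": 0,"wy": 0,"wz": 0},{"dx": 0,"dy": 0,"dz": 0,"wx": 0,"wy": 0,"wz": 0},{"dx": 0,"dy": 0,"dz": 0,"wx": 0,"wy": 0,"wz": 0}]' --gripper 0.5

```text
time_s: 10.2
tcp_pos: [0.4767, -0.1039, 0.0905]
ee_rot: [[-0.996, -0.092, -0.0], [-0.092, 0.996, 0.0], [0.0, 0.0, -1.0]]
wrist_force: [0.3, 0.0, -0.6]
gripper_width: 0.453
```

Run:
```python
from h import *
R,p,s=state(); print(toH(p),s['time_s'],s['wrist_force'],s['gripper_width'])
cv2.imwrite("pics/f_w.png",cams.capture("wrist")[:,:,::-1])
```

```text
[-0.0996 -0.0147  0.0905] 10.2 [ 0.2841  0.0417 -0.6285] 0.45251325961353667
```

View pics/f_w.png

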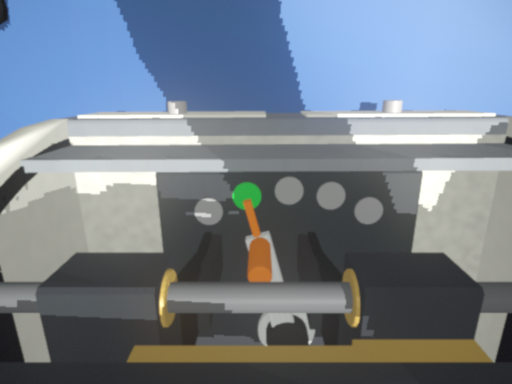

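The pointer tip (248,203) is on the green dot (247,196). I'll lift straight up, go over the rail, and close the fingers clear of the lever.

Emit:
drive_tool --deltas '[{"dx": 0,"dy": 0,"dz": -0.015,"wx": 0,"wy": 0,"wz": 0},{"dx": 0,"dy": 0,"dz": -0.04,"wx": 0,"wy": 0,"wz": 0},{"dx": 0,"dy": 0,"dz": -0.075,"wx": 0,"wy": 0,"wz": 0},{"dx": 0,"dy": 0,"dz": -0.11,"wx": 0,"wy": 0,"wz": 0},{"dx": 0,"dy": 0,"dz": -0.145,"wx": 0,"wy": 0,"wz": 0},{"dx": 0,"dy": 0,"dz": -0.175,"wx": 0,"wy": 0,"wz": 0},{"dx": 0,"dy": 0,"dz": -0.195,"wx": 0,"wy": 0,"wz": 0},{"dx": 0,"dy": 0,"dz": -0.195,"wx": 0,"wy": 0,"wz": 0}]'

```text
time_s: 11.05
tcp_pos: [0.4783, -0.1041, 0.2889]
ee_rot: [[-0.996, -0.092, 0.007], [-0.092, 0.996, -0.0], [-0.007, -0.001, -1.0]]
wrist_force: [0.2, 0.0, 0.3]
gripper_width: 0.5
```

Run:
```python
from h import *
R,p,s=state(); print(toH(p),s['time_s'],s['wrist_force'],s['gripper_width'])
cv2.imwrite("pics/g_w.png",cams.capture("wrist")[:,:,::-1])
```

```text
[-0.0981 -0.0151  0.2889] 11.05 [0.2354 0.0366 0.3028] 0.5002341219592751
```

View pics/g_w.png

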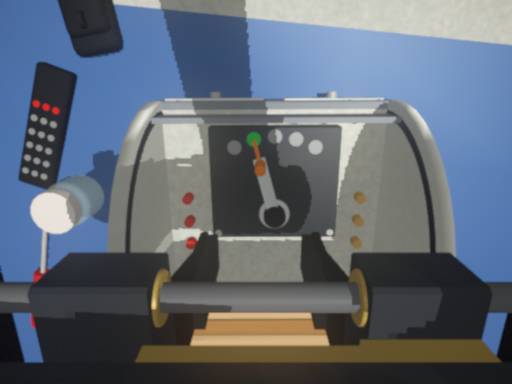

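Emit:
drive_tool --deltas '[{"dx": -0.02,"dy": 0.001,"dz": 0,"wx": 0,"wy": 0,"wz": 0},{"dx": -0.05,"dy": 0.004,"dz": 0,"wx": 0,"wy": 0,"wz": 0},{"dx": -0.08,"dy": 0.006,"dz": 0,"wx": 0,"wy": 0,"wz": 0},{"dx": -0.11,"dy": 0.008,"dz": 0,"wx": 0,"wy": 0,"wz": 0},{"dx": -0.14,"dy": 0.01,"dz": 0,"wx": 0,"wy": 0,"wz": 0},{"dx": -0.17,"dy": 0.013,"dz": 0,"wx": 0,"wy": 0,"wz": 0},{"dx": -0.19,"dy": 0.015,"dz": 0,"wx": 0,"wy": 0,"wz": 0},{"dx": -0.2,"dy": 0.015,"dz": 0,"wx": 0,"wy": 0,"wz": 0},{"dx": -0.2,"dy": 0.015,"dz": 0,"wx": 0,"wy": 0,"wz": 0},{"dx": -0.2,"dy": 0.015,"dz": 0,"wx": 0,"wy": 0,"wz": 0}]' --gripper 0

```text
time_s: 12.1
tcp_pos: [0.6737, -0.0708, 0.2847]
ee_rot: [[-0.996, -0.092, -0.002], [-0.092, 0.996, -0.0], [0.002, 0.0, -1.0]]
wrist_force: [0.7, 0.4, -0.2]
gripper_width: 0.007
```

Run:
```python
from h import *
R,p,s=state(); print(toH(p),s['time_s'],s['wrist_force'],s['gripper_width'],s['joints'])
cv2.imwrite("pics/g_w2.png",cams.capture("wrist")[:,:,::-1])
```

```text
[ 0.0996 -0.      0.2847] 12.1 [ 0.6818  0.4199 -0.2263] 0.006593479833573221 [  7.6372  25.642   14.8985  -0.0123 -79.3666 -92.3762]
```

View pics/g_w2.png

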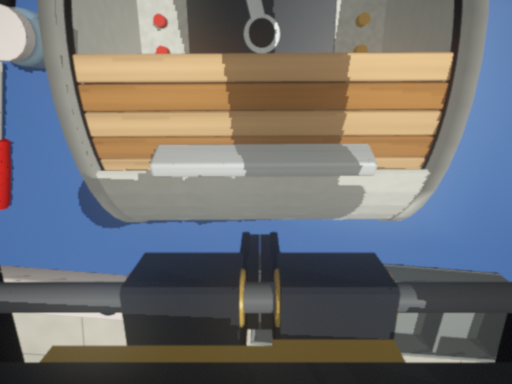

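The lever is still on green with the gripper clear, and the rail (262,160) stands in front of the closed fingers. Next I descend behind it and push it forward, then work out the arc with a gradual tilt.

Emit:
drive_tool --deltas '[{"dx": 0,"dy": 0,"dz": 0.03,"wx": 0,"wy": 0,"wz": 0},{"dx": 0,"dy": 0,"dz": 0.06,"wx": 0,"wy": 0,"wz": 0},{"dx": 0,"dy": 0,"dz": 0.075,"wx": 0,"wy": 0,"wz": 0},{"dx": 0,"dy": 0,"dz": 0.081,"wx": 0,"wy": 0,"wz": 0},{"dx": 0.006,"dy": 0,"dz": 0.081,"wx": 0,"wy": 0,"wz": 0},{"dx": 0.012,"dy": 0,"dz": 0.08,"wx": 0,"wy": 0,"wz": 0},{"dx": 0.018,"dy": 0,"dz": 0.079,"wx": 0,"wy": 0,"wz": 0},{"dx": 0.024,"dy": 0,"dz": 0.079,"wx": 0,"wy": 0,"wz": 0},{"dx": 0.03,"dy": 0,"dz": 0.078,"wx": 0,"wy": 0,"wz": 0},{"dx": 0.037,"dy": 0,"dz": 0.077,"wx": 0,"wy": 0,"wz": 0},{"dx": 0.044,"dy": 0,"dz": 0.077,"wx": 0,"wy": 0,"wz": 0},{"dx": 0.051,"dy": 0,"dz": 0.076,"wx": 0,"wy": 0,"wz": 0},{"dx": 0.058,"dy": 0,"dz": 0.075,"wx": 0,"wy": 0,"wz": 0},{"dx": 0.065,"dy": 0,"dz": 0.074,"wx": 0,"wy": 0,"wz": 0},{"dx": 0.072,"dy": 0,"dz": 0.073,"wx": 0,"wy": 0,"wz": 0},{"dx": 0.079,"dy": 0,"dz": 0.072,"wx": 0,"wy": 0,"wz": 0},{"dx": 0.085,"dy": 0,"dz": 0.072,"wx": 0,"wy": 0,"wz": 0},{"dx": 0.085,"dy": 0,"dz": 0.072,"wx": 0,"wy": 0,"wz": 0}]'

```text
time_s: 13.95
tcp_pos: [0.593, -0.0785, 0.2183]
ee_rot: [[-0.996, -0.093, 0.013], [-0.093, 0.996, -0.0], [-0.013, -0.001, -1.0]]
wrist_force: [6.0, -0.3, 4.7]
gripper_width: 0.008
```

Run:
```python
from h import *
R,p,s=state(); print(toH(p),s['time_s'],s['wrist_force'])
for i in range(1,19):
    f=np.deg2rad(95-2.35*i);tau=-30*i/18
    print(i,np.round(delta(Rt(0),p,Rt(tau),toW((-.163*np.cos(f),0,.05+.163*np.sin(f)))),1))
cv2.imwrite("pics/h_w.png",cams.capture("wrist")[:,:,::-1])
```

```text
[ 0.0186 -0.0002  0.2183] 13.95 [ 6.0278 -0.3287  4.6522]
1 [11.   0.2  5.5 -0.  -1.7 -0. ]
2 [17.7  0.2  5.3  0.  -3.3  0. ]
3 [24.4  0.2  5.4  0.  -5.   0. ]
4 [31.1  0.2  5.8 -0.  -6.7 -0. ]
5 [37.7  0.2  6.4 -0.  -8.3  0. ]
6 [ 44.4   0.2   7.3   0.  -10.    0. ]
7 [ 50.9   0.2   8.5  -0.  -11.7   0. ]
8 [ 57.5   0.2  10.   -0.  -13.3  -0. ]
9 [ 63.9   0.2  11.7   0.  -15.   -0. ]
10 [ 70.3   0.2  13.7   0.  -16.7  -0. ]
11 [ 76.6   0.2  16.   -0.  -18.3   0. ]
12 [ 82.8   0.2  18.5   0.  -20.    0. ]
13 [ 88.9   0.2  21.2   0.  -21.7   0. ]
14 [ 94.8   0.2  24.2  -0.  -23.3  -0. ]
15 [100.7   0.2  27.5   0.  -25.   -0. ]
16 [106.4   0.2  31.   -0.  -26.7  -0. ]
17 [111.9   0.2  34.7   0.  -28.3  -0. ]
18 [117.3   0.2  38.6   0.  -30.   -0. ]
```

View pics/h_w.png

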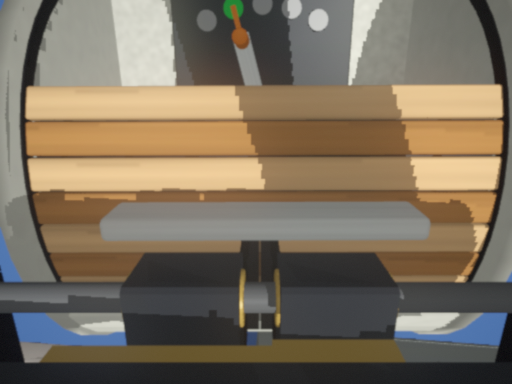

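The rail is about upright, and the arm lags its command by about 4–6 mm under 6 N. Now the tilted arc towards shut.

Emit:
drive_tool --deltas '[{"dx": 0.007,"dy": 0,"dz": 0,"wx": 0,"wy": -1.7,"wz": 0},{"dx": 0.014,"dy": 0,"dz": 0,"wx": 0,"wy": -3.3,"wz": 0},{"dx": 0.02,"dy": 0,"dz": 0,"wx": 0,"wy": -5,"wz": 0},{"dx": 0.027,"dy": 0,"dz": 0,"wx": 0,"wy": -6.7,"wz": 0},{"dx": 0.034,"dy": 0,"dz": 0.001,"wx": 0,"wy": -8.3,"wz": 0},{"dx": 0.04,"dy": 0,"dz": 0.002,"wx": 0,"wy": -10,"wz": 0},{"dx": 0.047,"dy": 0,"dz": 0.003,"wx": 0,"wy": -11.7,"wz": 0},{"dx": 0.054,"dy": 0,"dz": 0.0045,"wx": 0,"wy": -13.3,"wz": 0},{"dx": 0.06,"dy": 0,"dz": 0.006,"wx": 0,"wy": -15,"wz": 0},{"dx": 0.066,"dy": 0,"dz": 0.008,"wx": 0,"wy": -16.7,"wz": 0},{"dx": 0.073,"dy": 0,"dz": 0.0105,"wx": 0,"wy": -18.3,"wz": 0},{"dx": 0.079,"dy": 0,"dz": 0.013,"wx": 0,"wy": -20,"wz": 0},{"dx": 0.085,"dy": 0,"dz": 0.016,"wx": 0,"wy": -21.7,"wz": 0},{"dx": 0.091,"dy": 0,"dz": 0.019,"wx": 0,"wy": -23.3,"wz": 0},{"dx": 0.091,"dy": 0,"dz": 0.019,"wx": 0,"wy": -23.3,"wz": 0}]'

```text
time_s: 15.5
tcp_pos: [0.4984, -0.0872, 0.1956]
ee_rot: [[-0.914, -0.092, 0.396], [-0.084, 0.996, 0.036], [-0.397, -0.0, -0.918]]
wrist_force: [-0.1, -1.7, 1.0]
gripper_width: 0.005
```

Run:
```python
from h import *
R,p,s=state(); h=toH(p);print(h,s['time_s'],s['wrist_force'],'polar',np.hypot(h[0],h[2]-.05),np.rad2deg(np.arctan2(h[2]-.05,-h[0])), 'tilt',np.rad2deg(np.arcsin(R[2,0])))
for fd,tau in[(58,-25),(55,-27),(53,-29),(51.5,-30),(50,-30),(48.5,-30),(47,-30)]:
    f=np.deg2rad(fd);print(fd,np.round(delta(R,p,Rt(tau),toW((-.163*np.cos(f),0,.05+.163*np.sin(f)))),1))
im=cams.capture("side")[90:250,170:350]
cv2.imwrite("pics/i_s.png",cv2.resize(im[:,:,::-1],None,fx=3.7,fy=3.7,interpolation=cv2.INTER_CUBIC))
```

```text
[-0.0764 -0.0001  0.1956] 15.5 [-0.0981 -1.6871  0.9629] polar 0.16445440947981174 62.30484513052976 tilt -23.4033440120954
58 [12.1  0.1  2.8 -0.  -1.6 -0. ]
55 [20.5  0.1  4.3 -0.  -3.6 -0. ]
53 [26.   0.1  5.6 -0.  -5.6 -0. ]
51.5 [30.1  0.1  6.6 -0.  -6.6 -0. ]
50 [34.3  0.1  7.8 -0.  -6.6 -0. ]
48.5 [38.3  0.1  9.1 -0.  -6.6 -0. ]
47 [42.4  0.1 10.4 -0.  -6.6 -0. ]
```

View pics/i_s.png

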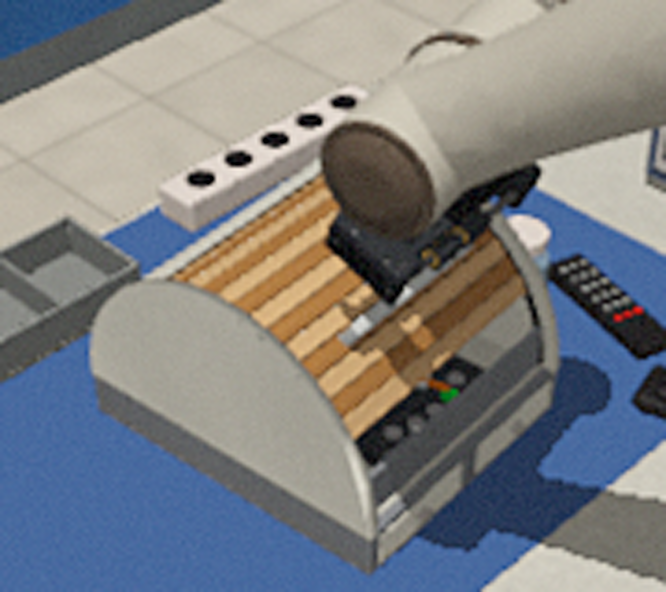

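The shutter is nearly shut and the pointer is still on green (440,390). On to the stop.

Emit:
drive_tool --deltas '[{"dx": 0.006,"dy": 0,"dz": 0.0015,"wx": 0,"wy": -0.8,"wz": 0},{"dx": 0.012,"dy": 0,"dz": 0.003,"wx": 0,"wy": -1.6,"wz": 0},{"dx": 0.0165,"dy": 0,"dz": 0.0035,"wx": 0,"wy": -2.6,"wz": 0},{"dx": 0.0205,"dy": 0,"dz": 0.0045,"wx": 0,"wy": -3.6,"wz": 0},{"dx": 0.0235,"dy": 0,"dz": 0.005,"wx": 0,"wy": -4.6,"wz": 0},{"dx": 0.026,"dy": 0,"dz": 0.0055,"wx": 0,"wy": -5.6,"wz": 0},{"dx": 0.028,"dy": 0,"dz": 0.006,"wx": 0,"wy": -6,"wz": 0},{"dx": 0.03,"dy": 0,"dz": 0.0065,"wx": 0,"wy": -6.5,"wz": 0},{"dx": 0.03,"dy": 0,"dz": 0.0065,"wx": 0,"wy": -6.5,"wz": 0}]'

```text
time_s: 16.45
tcp_pos: [0.4741, -0.0892, 0.1765]
ee_rot: [[-0.864, -0.092, 0.494], [-0.08, 0.996, 0.046], [-0.496, -0.0, -0.868]]
wrist_force: [2.5, 0.3, 1.0]
gripper_width: 0.005
```

Run:
```python
from h import *
R,p,s=state(); h=toH(p);print(h,s['time_s'],s['wrist_force'],'polar',np.hypot(h[0],h[2]-.05),np.rad2deg(np.arctan2(h[2]-.05,-h[0])), 'tilt',np.rad2deg(np.arcsin(R[2,0])))
for fd,tau in[(50,-30),(48.5,-30),(47,-30)]:
    f=np.deg2rad(fd);print(fd,np.round(delta(R,p,Rt(tau),toW((-.163*np.cos(f),0,.05+.163*np.sin(f)))),1))
```

```text
[-0.1008  0.0002  0.1765] 16.45 [2.5004 0.2804 1.0454] polar 0.16171391243529798 51.44335645730636 tilt -29.761977330299164
50 [ 4.2 -0.2 -0.6 -0.  -0.2 -0. ]
48.5 [ 8.4 -0.2  0.2 -0.  -0.2 -0. ]
47 [12.6 -0.2  1.1 -0.  -0.2 -0. ]
```

Emit:
drive_tool --deltas '[{"dx": 0.002,"dy": 0,"dz": 0,"wx": 0,"wy": 0,"wz": 0},{"dx": 0.004,"dy": 0,"dz": 0,"wx": 0,"wy": 0,"wz": 0},{"dx": 0.005,"dy": 0,"dz": 0,"wx": 0,"wy": 0,"wz": 0},{"dx": 0.006,"dy": 0,"dz": 0,"wx": 0,"wy": 0,"wz": 0},{"dx": 0.006,"dy": 0,"dz": 0,"wx": 0,"wy": 0,"wz": 0}]'

```text
time_s: 16.95
tcp_pos: [0.4719, -0.089, 0.1758]
ee_rot: [[-0.861, -0.093, 0.5], [-0.081, 0.996, 0.047], [-0.502, 0.0, -0.865]]
wrist_force: [7.3, -0.4, 1.2]
gripper_width: 0.003
```

Emit:
drive_tool --deltas '[{"dx": 0.002,"dy": 0,"dz": 0,"wx": 0,"wy": 0,"wz": 0},{"dx": 0.004,"dy": 0,"dz": 0,"wx": 0,"wy": 0,"wz": 0},{"dx": 0.004,"dy": 0,"dz": 0,"wx": 0,"wy": 0,"wz": 0},{"dx": 0.004,"dy": 0,"dz": 0,"wx": 0,"wy": 0,"wz": 0}]'

```text
time_s: 17.35
tcp_pos: [0.4713, -0.0886, 0.1761]
ee_rot: [[-0.857, -0.095, 0.506], [-0.081, 0.996, 0.048], [-0.508, 0.0, -0.861]]
wrist_force: [11.2, -1.0, 2.8]
gripper_width: 0.005
```

Run:
```python
from h import *
R,p,s=state(); h=toH(p);print(h,s['time_s'],s['wrist_force'],'polar',np.hypot(h[0],h[2]-.05),np.rad2deg(np.arctan2(h[2]-.05,-h[0])))
im=cams.capture("side")[90:250,170:350]
cv2.imwrite("pics/j_s.png",cv2.resize(im[:,:,::-1],None,fx=3.7,fy=3.7,interpolation=cv2.INTER_CUBIC))
cv2.imwrite("pics/j_w.png",cams.capture("wrist")[:,:,::-1])
```

```text
[-0.1036  0.0009  0.1761] 17.35 [11.2104 -0.9637  2.8233] polar 0.16320354464240994 50.61174504366714
```

View pics/j_s.png

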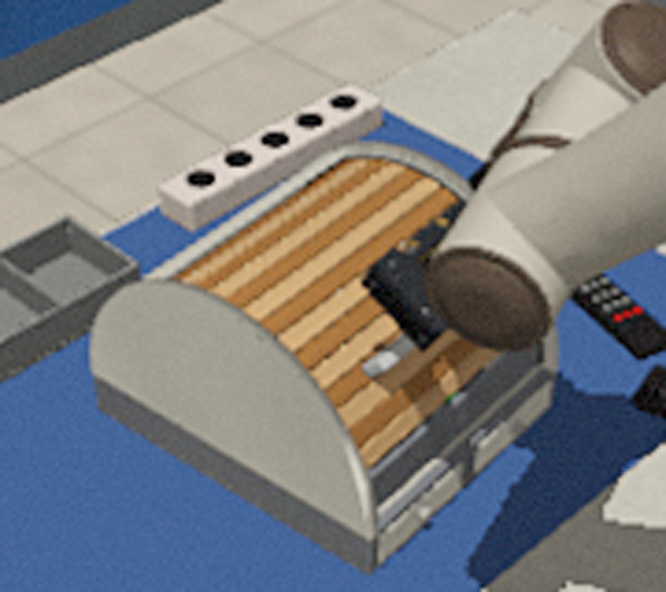

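View pics/j_w.png

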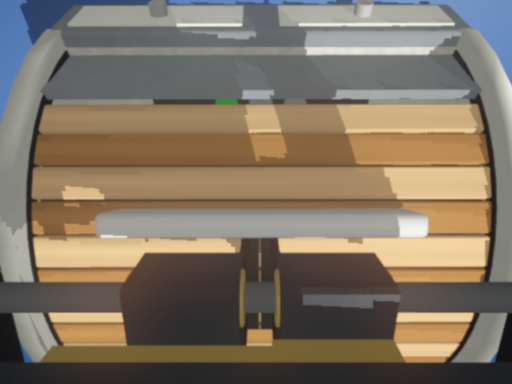

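A thin strip is still visible above the sill, with the slat edge at row 104. I'll compute its angle; shut is 19°, so a small gap above the 95 mm sill is expected.

Run:
```python
from h import *
from scipy.optimize import brentq
R,p,s=state()
m=cams.camera_model("wrist");T=np.array(m['T_tool_cam']);K=np.array(m['intrinsics'])
def ang(uv,Rad):
    d=HR.T@R@T[:3,:3]@np.linalg.solve(K,[uv[0],uv[1],1]);o=toH(p+R@T[:3,3])
    f=lambda t:np.hypot(o[0]+d[0]*t,o[2]+d[2]*t-.05)-Rad
    ts=np.linspace(0.01,.5,500);v=[f(t) for t in ts];i=next(i for i in range(499) if v[i]*v[i+1]<0)
    q=o+d*brentq(f,ts[i],ts[i+1]);return q,np.rad2deg(np.arctan2(q[2]-.05,-q[0]))
print("edge",ang((200,104),.153)); print("rail top rear",ang((262,237),.181),"front",ang((262,210),.181))
im=cv2.imread("pics/j_w.png");cv2.imwrite("pics/j_z.png",cv2.resize(im[60:140,150:350],None,fx=4,fy=4,interpolation=cv2.INTER_CUBIC))
for i in (1,2,3): # slat joints
    pass
print("sill",ang((200,97),.153))
```

```text
edge (array([-0.1443, -0.0351,  0.101 ]), np.float64(19.454838708900642))
rail top rear (array([-0.1244,  0.001 ,  0.1814]), np.float64(46.56643960851008)) front (array([-0.1334,  0.001 ,  0.1723]), np.float64(42.52023093278463))
sill (array([-0.1459, -0.0355,  0.0961]), np.float64(17.53664305406223))
```

View pics/j_z.png

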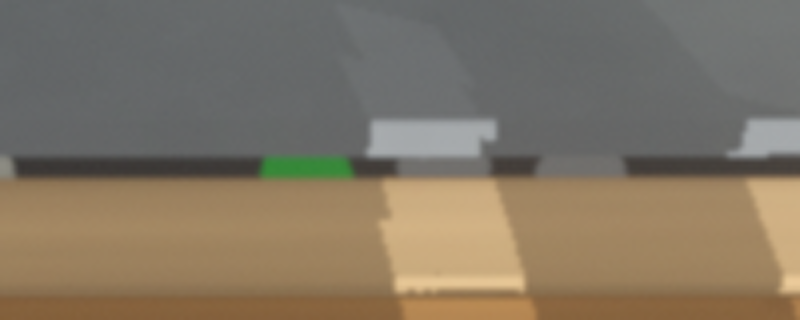

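The edge is at 19.5° and the rail at about 44.5°, so it's at the shut stop within measurement error. One firmer push to confirm, then I'll back off.

Emit:
drive_tool --deltas '[{"dx": 0.003,"dy": 0,"dz": 0,"wx": 0,"wy": 0,"wz": 0},{"dx": 0.005,"dy": 0,"dz": 0,"wx": 0,"wy": 0,"wz": 0},{"dx": 0.005,"dy": 0,"dz": 0,"wx": 0,"wy": 0,"wz": 0},{"dx": 0.005,"dy": 0,"dz": 0,"wx": 0,"wy": 0,"wz": 0}]'

```text
time_s: 17.85
tcp_pos: [0.4706, -0.0881, 0.1765]
ee_rot: [[-0.853, -0.097, 0.513], [-0.083, 0.995, 0.05], [-0.516, 0.0, -0.857]]
wrist_force: [16.6, -2.1, 2.7]
gripper_width: 0.005
```

Emit:
drive_tool --deltas '[{"dx": -0.006,"dy": 0,"dz": 0,"wx": 0,"wy": 0,"wz": 0},{"dx": -0.014,"dy": 0,"dz": -0.003,"wx": 0,"wy": 0,"wz": 0},{"dx": -0.018,"dy": 0,"dz": -0.02,"wx": 0,"wy": 0,"wz": 0},{"dx": -0.018,"dy": 0,"dz": -0.05,"wx": 0,"wy": 0,"wz": 0},{"dx": -0.018,"dy": 0,"dz": -0.09,"wx": 0,"wy": 0,"wz": 0},{"dx": -0.018,"dy": 0,"dz": -0.13,"wx": 0,"wy": 0,"wz": 0},{"dx": -0.018,"dy": 0,"dz": -0.15,"wx": 0,"wy": 0,"wz": 0},{"dx": -0.018,"dy": 0,"dz": -0.15,"wx": 0,"wy": 0,"wz": 0}]'

```text
time_s: 18.65
tcp_pos: [0.4012, -0.096, 0.3099]
ee_rot: [[-0.863, -0.092, 0.496], [-0.079, 0.996, 0.046], [-0.499, 0.001, -0.867]]
wrist_force: [0.2, 0.2, -1.4]
gripper_width: 0.006
```

Run:
```python
from h import *
R,p,s=state(); print(toH(p),s['time_s'],s['wrist_force'])
cv2.imwrite("pics/k_t.png",cams.capture("top")[:,:,::-1])
cv2.imwrite("pics/k_w.png",cams.capture("wrist")[:,:,::-1])
cv2.imwrite("pics/k_s.png",cams.capture("side")[:,:,::-1])
```

```text
[-0.174   0.0001  0.3099] 18.65 [ 0.201   0.1548 -1.4472]
```

View pics/k_w.png

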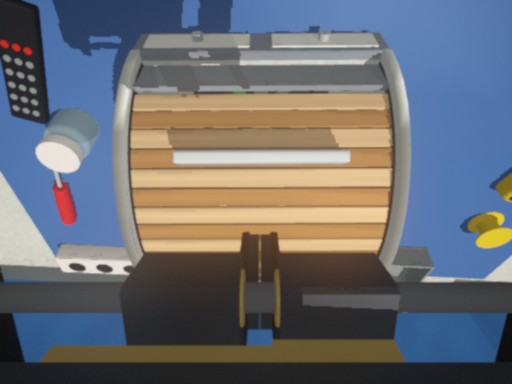

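View pics/k_t.png

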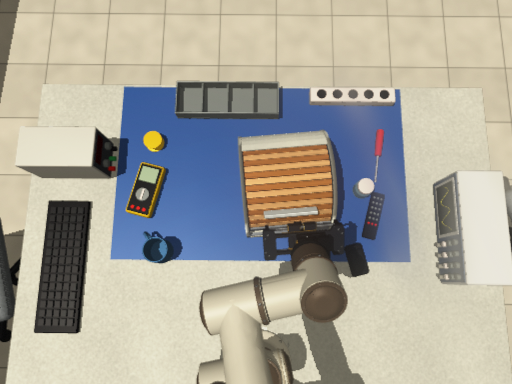

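View pics/k_s.png

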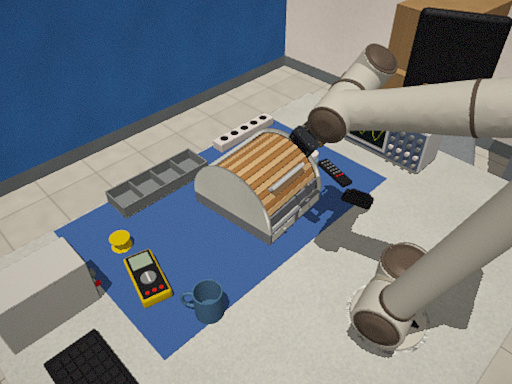

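The shutter is shut, the gripper is clear, and the mug, meter, mouse, remote, screwdriver, jar and spool are all where they started. I'm handing in.

```bash
python3 -c "
from station import ticket
print(ticket.finish_job())"
```

```text
the job is handed in; nothing more can be done
None
```

The job is done and handed in at about 19 s of the 61 s allowed. I rolled the shutter back to its stop, clicked the lever two notches from −0.26 to the green dot at 0.26, and let go. Then I rolled the shutter shut again.

**Shutter:** At both stops it stopped moving as the push force rose, to about 11 N open and about 17 N shut. In the last close view its front edge measured about 19.5° (shut is nominally 19°) and the rail about 44.5° (nominally 45°), so it is shut within measurement error. The sliver of selector block still visible above the sill matches the drawing, because the sill ends at about 17°.

**Lever:** With the gripper lifted clear, the pointer was on the green dot. It was still there when the shutter was about 80% shut. With the shutter fully shut, only the dots' front edges show, so I could not check the pointer itself then.

**Neighbours and forces:** By eye, the bench objects in the top view had not moved. The highest wrist force I read was about 17 N.

One check disagreed slightly: the cameras placed the housing 1–3 mm apart, so I shifted my estimate by 1.5 mm. My first move call was refused for missing keys, and nothing moved.

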